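Release the folding lid stay and close the sorting chest

ROBOT

A 6-joint arm with a two-finger parallel gripper is mounted at the origin on the work surface. World frame = base frame: x ahead of the robot, y to its left, z up, the work surface at z = 0. Lengths are in m, angles in rad, forces in N, time in s.
With the tool pointing down it reaches from about 0.425 to 0.925 m from the base axis. Payload 12.5 kg.
Tool frame: the origin (TCP) lies where the fingers leave the gripper's body, on its centre line; the fingertips stand r.tips_ahead ahead of it and the grasp point (between the pads) lies 54 mm ahead of it (r.tips_ahead is the distance from the TCP to the fingertips, in m); z points along the fingers, y is the line along which they close (so a half turn about z gives the same grasp; the last joint's range is limited). The gripper opens to 85 mm and grips with 20 to 120 N. Pads are 22 mm wide; open, the fingers measure 114 mm over their backs; the gripper's body (76 mm by 85 mm) begins 54 mm behind the grasp point. The pads swing forward as they close: fully open they stand 13 mm farther back than shut.
Start: joints at [1.14, 0.491, 1.559, -0, 1.092, -0.106], TCP at [0.199, 0.592, 0.304] pointing down, gripper open.
Joint ranges: [-3.1, 3.1], [-0.84, 2.19], [0.05, 2.79], [-1.13, 4.28], [0.06, 2.93], [-2.69, 2.69]. Speed limits (rad/s): [2.22, 2.22, 2.79, 3.14, 3.14, 3.14].

INTERFACE

Orientations are given as [roll, pitch, yaw] about the fixed x, y, z axes, in that order (R = Rz(yaw) Ry(pitch) Rx(roll)).
In Python, from rig import r gives the robot as it stands. The module is installed in compiled form; this text tells all that it offers.
- The arm moves only by the tool carry_out, never from a script. Its argument "deltas" is a list of rows, each a list of 7 numbers: the finger opening in mm, from 0 to 85.4, then the shift along the tool's x, y, z in mm, then the turn, a rotation vector about the tool's x, y, z in rad. In form: [[fingers, tx, ty, tz, wx, wy, wz], ...]. A call has 1 to 10 rows; each row is the pose to reach, as a shift and turn from the pose commanded when the call began, along the tool's axes at that moment; what a row does not reach only later rows make up. A row lasts 1/12 s, in which the tool goes at most 41.7 mm and 7.16 degrees, less where a joint would pass 70% of its speed; a pose out of reach is approached as far as the arm can. A call with a gripper value outside its range is refused whole. The fingers move at their own pace and stop on an object; the grip force is fixed at half the most. Time passes only in rows, so rows that repeat a pose let the fingers close. It gives the time, the measured TCP pose, the force, the opening and the grip force at its end, in the units of the state.
- r.observe(): the state, without advancing time (a new reading comes with each control period).
- r.capture(name): name is "side" or "top" or "wrist"; returns the picture (420x560x3 uint8, blue, green, red); there is no depth.
- r.camera_model(name): a dict with "vertical_fov" (degrees; the focal length in pixels is half the picture's height over the tangent of half this angle, whatever the lens; pixels are square), "cx", "cy" (the principal point, pixels), "k1" (the pictures are not rectified: a ray, as slopes to the right and down, at radius r is drawn at 1 + k1 r^2 times it, then the intrinsics apply), "position" and "rotation" of the camera in the world. Camera axes: x right, y down, z forward; pixel columns grow to the right and rows downward; lengths in m; the calibration is good to about 2 mm. A picture is of the moment at which its call begins: read the wrist's pose just before it. camera_model takes no time and is no camera call; for the wrist camera it gives the pose at the moment of the call.
- r.sign_off(): hands the job in; it is judged then, once.
Trained networks look in the newest picture that a camera, given by its name, has taken for a name from the list of things; names that differ only in an ending like _2 or _b are one class to them, and where a whole thing is asked for, a point or a joint stands for the part that bears it (a point fixed in the world has none). Each returns a list of dicts, best first, with "conf" (0 to 1); they miss things now and then, are a little off and sometimes report something else, mostly with a low value. They report only what shows in the picture. A call takes as long as a camera call.
- r.find_in(query, camera): "position" ([column, row] in pixels, amid what is visible of it).
The state is a dict: "clock": time; "joint_pos": joint angles; "dq": joint speeds; "tau": joint torques, N m; "tool_pos": TCP position; "tool_rot": TCP orientation; "ft_force": force on the tool from outside, world axes, zero at the start; "moment": the same for the moment, N m; "width": opening from 0.0 (shut) to 1.0 (fully open); "finger_force": force on a finger pad.
Only numpy, scipy, OpenCV 4.12 (cv2) and the standard library are available. Lean on these libraries where they do the work, as an engineer would, in place of code of your own. Each camera call takes 0.05 s, during which the arm holds its last target. There are 200 camera calls.

TASK

Close the plywood cap chest: take the knee of its folding lid stay gently by the soft black grip and lift it up past centre so that it unlocks, then push the lid down under control until it is fully shut, seated on the rubber buffer inside its front wall. The lid is stiff, but do not lean hard on it, do not let it slam, and leave everything else on the bench where it is.

Things in the scene. Friction and masses are not known exactly. Their poses are not given: they have to be found in the camera images.
- chest: Fixed plywood chest, 220 (its x) x 210 (its y) x 120 mm high, open top, walls 12 mm. Origin: centre of its underside on the bench; z up. Its -x end, towards the robot, carries the stay; its lid is hinged along the top of its +y wall and stands open, leaning 69 degrees up from shut, at the start.
- lid_hinge (a point): Middle of the lid's hinge axis, which runs along the chest's x at rim height (120 mm up), 105 mm to the chest's +y.
- lid_edge (a point): Middle of the lid's free edge, on the outer face (uppermost when shut). Lid: plywood 220 x 210 x 12 mm, 0.26 to 0.43 kg; this point is 210 mm from the hinge axis, 12 mm off the inner face. Shut, it is 133 to 146 mm above the bench. Friction hinges hold the lid wherever it is left: with the stay unlocked, 5 to 10 N near the free edge push it down; 25 N is too much.
- lid_panel (a joint): Closing angle of the lid (rad): 0 open as found; shut on the buffer at 1.13 to 1.195, depending on how high the buffer is set (1.20 would be flat on the rim). It can tip open about 0.05 beyond 0.
- knob (a point): Middle of the soft black round grip, 14 mm across, 56 mm long (squeeze it with 30 N at most), that sticks out horizontally from the stay's knee along the chest's -x; this point is 49 mm beyond the chest's and the lid's end, so a gripper fits down over it beside the lid. Fixed to the lower link, it goes round lower_pin at 78 mm radius, square to the chest's x. It starts 156 mm above the bench.
- lower_pin (a point): Pin on the chest's -x end about which the lower link (78 mm, steel) of the stay turns; it lies 100 mm above the bench, 45 mm to the chest's -y, 13 mm outside the end. The upper link (98 mm) runs from the knee to a pin on the lid's end edge, 130 mm from the hinge.
- stay_lower (a joint): Turn of the stay's lower link (rad): 0 locked, the knee 11 mm below the line between the end pins; grows as the grip is lifted up and to the chest's -y. In line (centre) at 0.14; unlocked above 0.25; 2.2 with the lid shut. The knee is stiff: 6 to 14 N square to the link turn it, it stays where it is left and folds on as the lid is pushed down. Pulling along the link only strains it.
- jar: Bystander: jar, 64 mm across, 90 mm tall, origin at its foot.
- flask: Bystander: bottle, 60 mm across, 170 mm tall, origin at its foot.
- tape: Bystander: tape core, 100 mm across, 45 mm tall, lying flat, origin under its centre.
- driver: Bystander: screwdriver lying on the bench.
- cap1: Bystander: black bottle cap, 38 mm across, 18 mm tall, origin under its centre.
- cap2: Bystander: black bottle cap like cap1.
- buffer_block: Wooden block fixed inside the chest's -y wall, top 16 mm below the rim (its origin: middle of its top, 81 mm to the chest's -y). It carries a black rubber buffer, 20 mm across, on a screw. The shut lid rests on the buffer, whose top is set anywhere from 1 to 12 mm above the rim: this height is not reported and has to be felt as a firm stop under the lid.

How it is judged:
On the way:
1. the stay's knee is past centre, unlocked, with the lid still up (value of joint stay_lower above 0.22 rad and value of joint lid_panel below 0.6 rad), for 0.2 s.
At the end, for the whole second after the job is handed in: The lid is shut (closing angle above 1.12 rad), seated on the buffer (bearing on it with over 1 N) and still (value of joint lid_panel above 1.12 rad and contact force between buffer_block and lid_panel above 1 N and velocity of joint lid_panel below 0.05 rad/s); the robot touches nothing.
It fails at once if the lid is let fall or slammed (closing faster than 1 rad/s) (velocity of joint lid_panel above 1 rad/s).
It fails at once if the lid is forced (over 25 N from the robot) (contact force between any of the fingers, the arm and lid_panel above 25 N).
It fails at once if the stay is squeezed or strained hard (over 90 N of contact in all, both fingers added) (contact force between any of the fingers, the arm and stay_lower above 90 N).
It fails at once if something else on the bench is displaced by more than 20 mm (distance of any of jar, flask, tape, driver, cap1, cap2 from where it was at the start of the episode above 0.02 m).
It also fails if it takes over 72 s, if anything falls off the work surface, if the arm or the gripper's body presses on something with over 40 N, if the wrist force passes 120 N, or if a joint passes its speed limit or range.

## Working session

There is one attempt and no reset: what is moved stays moved. The work goes in short steps, Python scripts to look and compute and a tool call to move; the robot and the scene stay as the last step left them, time stands still between calls to the robot, and variables do not carry over. Pictures are saved under pics/ and viewed, at most 10 in all, crops included, and the job is handed in when it is done.

Besides the shell and the picture viewer there is one more tool, called by a JSON object that holds its "name" and its "arguments". carry_out: Moves the arm, as the interface text tells. Its arguments: {"type":"object","properties":{"deltas":{"type":"array"}},"required":["deltas"]}

```bash
mkdir -p pics; python3 - <<'E'
from rig import r
import cv2
s=r.observe()
print({k:s[k] for k in('clock','tool_pos','tool_rot','ft_force','width')},r.tips_ahead)
ims=[]
for c in('side','top'):
    im=r.capture(c); cv2.imwrite(f'pics/{c}0.png',im)
    m=r.camera_model(c); print(c,m)
    for q in('chest','lid_hinge','lid_edge','knob','lower_pin','buffer_block','jar','flask','tape','driver','cap1'):
        print(q,[(round(d['conf'],2),[round(float(v)) for v in d['position']]) for d in r.find_in(q,c)[:3]])
E
```

```text
{'clock': 0.0, 'tool_pos': array([0.1993488 , 0.59219965, 0.30329674]), 'tool_rot': array([-3.14041131e+00, -1.36934351e-04,  2.81682192e+00]), 'ft_force': array([ 0.15258141,  0.4414564 , -0.14587893]), 'width': 1.0034852224953488} 0.0726
side {'vertical_fov': 52.13022238239878, 'cx': 275.9119172121611, 'cy': 201.50951243889133, 'k1': -0.011340393406200513, 'position': array([ 0.18746515, -0.67917542,  1.06075806]), 'rotation': array([-2.39522186, -0.0150006 , -0.53560798])}
chest [(0.63, [275, 198])]
lid_hinge [(0.94, [274, 200])]
lid_edge [(0.96, [262, 161])]
knob [(0.53, [244, 207])]
lower_pin [(0.77, [278, 202]), (0.37, [298, 214])]
buffer_block []
jar []
flask [(0.82, [233, 163])]
tape [(0.67, [213, 198])]
driver [(0.67, [336, 295])]
cap1 [(0.72, [296, 269]), (0.16, [341, 254])]
top {'vertical_fov': 45.839875159562084, 'cx': 288.35702924635046, 'cy': 206.8715455594806, 'k1': -0.07798907304247414, 'position': array([0.51778622, 0.00975193, 1.23342119]), 'rotation': array([-3.07075332, -0.03442976, -1.54309972])}
chest [(0.68, [241, 174]), (0.53, [150, 236])]
lid_hinge [(0.93, [244, 175]), (0.48, [257, 239])]
lid_edge [(0.83, [210, 172]), (0.75, [344, 152]), (0.42, [245, 176])]
knob [(0.71, [254, 236])]
lower_pin [(0.66, [242, 176])]
buffer_block [(0.65, [284, 171])]
jar [(0.55, [344, 151])]
flask [(0.77, [138, 195]), (0.41, [243, 175])]
tape [(0.76, [153, 236])]
driver [(0.89, [378, 181])]
cap1 [(0.77, [323, 206]), (0.63, [185, 181])]
```

View pics/side0.png

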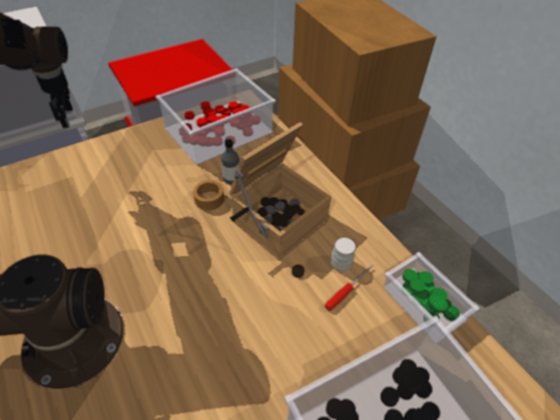

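View pics/top0.png

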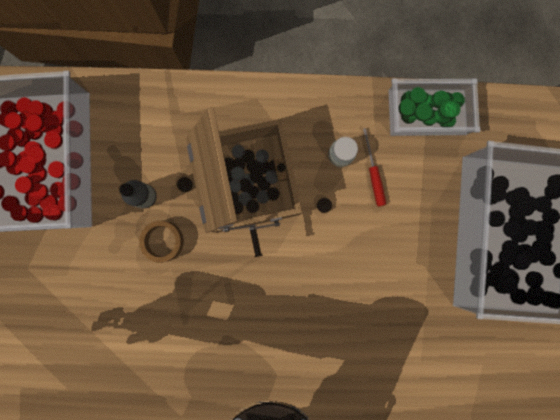

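The top view shows the chest at about (245,170), with the lid at its left and the black grip at (255,242). The -y side is on the right. The tape core is at (160,240), the flask at (138,195), the caps at (185,183) and (324,205), the jar at (344,151) and the driver at (375,180). I'll zoom in to measure.

```bash
python3 - <<'E'
import cv2,numpy as np
t=cv2.imread('pics/top0.png')[95:265,185:310];s=cv2.imread('pics/side0.png')[115:265,220:345]
f=lambda a:cv2.resize(a,None,fx=3.2,fy=3.2,interpolation=cv2.INTER_CUBIC)
o=np.zeros((544,800,3),np.uint8);a=f(t);b=f(s);o[:a.shape[0],:400]=a;o[:b.shape[0],400:]=b
cv2.imwrite('pics/zoom0.png',cv2.convertScaleAbs(o,alpha=1.6))
E
```

```text
(no output)
```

View pics/zoom0.png

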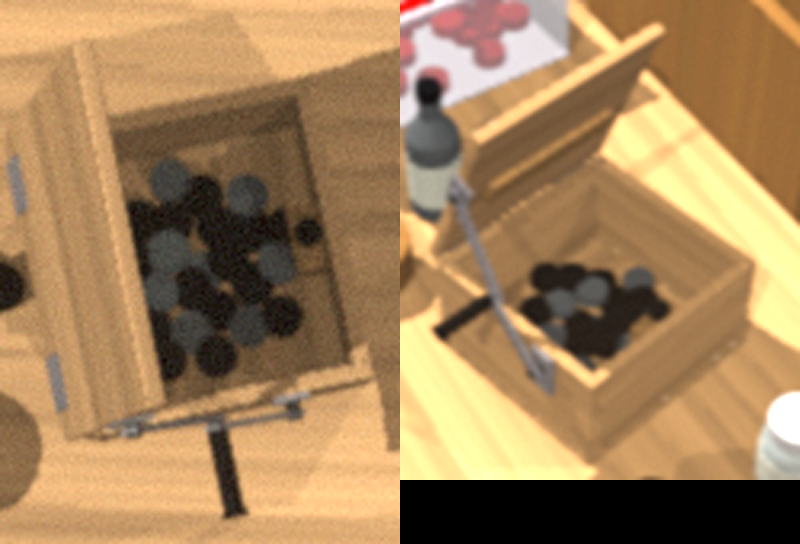

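The zoom shows the grip tip at about (233,513) in the top view and (437,335) in the side view. The rim and lid corners are clear in both. I'll fit the chest pose from these.

```bash
cat > h.py <<'E'
import numpy as np
from scipy.spatial.transform import Rotation as R
def proj(m,P):
    rot=np.asarray(m['rotation']); M=(R.from_euler('xyz',rot).as_matrix() if rot.ndim==1 else rot)
    p=(np.atleast_2d(P)-m['position'])@M
    u=p[:,:2]/p[:,2:]; u=u*(1+m['k1']*(u**2).sum(1,keepdims=True))
    f=210/np.tan(np.radians(m['vertical_fov'])/2)
    return u*f+[m['cx'],m['cy']]
def world(c,P): # c=(x,y,yaw) chest->world
    return R.from_euler('z',c[2]).apply(np.atleast_2d(P))+[c[0],c[1],0]
def lid(a,x,d,n): # a: angle up from shut
    return [x,.105-d*np.cos(a)+n*np.sin(a),.12+d*np.sin(a)+n*np.cos(a)]
def knee(s,x=-.159):
    a=np.arctan2(.056,.0543)+s
    return [x,-.045+.078*np.cos(a),.1+.078*np.sin(a)]
E
python3 - <<'E'
from rig import r
from h import *
from scipy.optimize import least_squares
A=np.radians(69)
T={(233,513):knee(0,-.187),(219,432):knee(0,-.131),(298,97):[.098,-.093,.12],(348,362):[-.098,-.093,.12],(92,42):lid(A,.11,.21,0),(163,402):lid(A,-.11,.21,0),(308,232):[0,-.081,.123]}
S={(438,333):knee(0,-.187),(605,378):[-.11,-.105,.12],(752,265):[.11,-.105,.12],(663,30):lid(A,.11,.21,.012),(475,140):lid(A,-.11,.21,.0)}
mt,ms=r.camera_model('top'),r.camera_model('side')
ut=np.array(list(T))/3.2+[185,95];us=(np.array(list(S))-[400,0])/3.2+[220,115]
f=lambda c:np.r_[(proj(mt,world(c,list(T.values())))-ut).ravel(),(proj(ms,world(c,list(S.values())))-us).ravel()]
best=min((least_squares(f,[.6,.1,y],loss='soft_l1') for y in(-1.6,0,1.6,3.1)),key=lambda o:o.cost)
c=best.x;print(c,best.cost,np.round(f(c).reshape(-1,2),1).tolist());np.save('c.npy',c)
print('knob',world(c,knee(0)),'pin',world(c,[-.123,-.045,.1]),'edge',world(c,lid(A,0,.21,.012)))
# bystanders from the top
def gnd(m,uv,z):
    return least_squares(lambda p:(proj(m,[p[0],p[1],z])-uv)[0],[.6,0]).x
for n,uv,z in(('tape',(160,240),.045),('flask',(130,190),.17),('jar',(344,149),.09),('capA',(324,205),.018),('capB',(185,183),.018),('driver',(378,185),.02)):print(n,gnd(mt,uv,z).round(3))
E
```

```text
[0.6694421  0.07130149 0.22778346] 16.236203296610125 [[-0.2, 1.5], [-0.9, 1.4], [-0.3, -1.1], [1.2, 0.2], [0.2, -2.3], [0.3, -0.1], [-0.1, -0.7], [-0.7, 0.1], [-4.4, 3.0], [1.9, -0.9], [-1.1, -3.1], [1.8, 0.6]]
knob [[0.51244955 0.04445394 0.15599775]] pin [[ 5.59781116e-01 -3.11843975e-04  1.00000000e-01]] edge [[0.66019579 0.11118953 0.3203523 ]]
tape [0.515 0.275]
flask [0.62  0.316]
jar [ 0.74  -0.154]
capA [ 0.612 -0.117]
capB [0.656 0.226]
driver [ 0.666 -0.251]
```

```bash
cat >> h.py <<'E'
def go(r,c,p,extra=0.,tilt=0.):
    """tool delta to TCP at chest-frame p, tool down, tool y along chest y, tilted about chest x"""
    s=r.observe(); Rc=R.from_euler('xyz',s['tool_rot'])
    Rt=R.from_euler('z',c[2]+extra)*R.from_euler('x',tilt)*R.from_euler('z',np.pi)*R.from_euler('x',np.pi)
    d=Rc.inv().apply(world(c,p)[0]-s['tool_pos'])*1000; w=(Rc.inv()*Rt).as_rotvec()
    print('delta',d.round(1),w.round(3),'clock',round(s['clock'],2),'width',round(s['width'],3),'F',np.round(s['ft_force'],1),'ff',s['finger_force'])
def inchest(r,c):
    s=r.observe(); return R.from_euler('z',-c[2]).apply(s['tool_pos']-[c[0],c[1],0]).round(4)
E
python3 - <<'E'
from rig import r
from h import *
c=np.load('c.npy'); go(r,c,[-.172,.0093,.304]); print(r.camera_model('wrist')['position'])
E
```

```text
delta [-4.604e+02 -4.262e+02 -1.000e-01] [ 0.     0.    -0.553] clock 1.2 width 0.999 F [-1.2  0.3  0.6] ff 0.0
[0.12097804 0.6179045  0.37325824]
```

{"name": "carry_out", "arguments": {"deltas": [[60,-460,-426,0,0,0,-0.553],[60,-460,-426,0,0,0,-0.553],[60,-460,-426,0,0,0,-0.553],[60,-460,-426,0,0,0,-0.553],[60,-460,-426,0,0,0,-0.553],[60,-460,-426,0,0,0,-0.553],[60,-460,-426,0,0,0,-0.553],[60,-460,-426,0,0,0,-0.553],[60,-460,-426,0,0,0,-0.553],[60,-460,-426,0,0,0,-0.553]]}}

```text
clock: 2.03
tool_pos: [0.397, 0.229, 0.3042]
tool_rot: [3.141, 0.001, -2.913]
ft_force: [1.0, 1.0, 0.9]
width: 0.698
finger_force: 0.0
```

```bash
python3 - <<'E'
from rig import r
from h import *
c=np.load('c.npy'); go(r,c,[-.172,.0093,.304]); print(inchest(r,c))
E
```

```text
delta [-5.760e+01 -2.059e+02  2.000e-01] [0.    0.001 0.001] clock 2.03 width 0.698 F [1.  1.  0.9] ff 0.0
[-0.2298  0.2151  0.3042]
```

{"name": "carry_out", "arguments": {"deltas": [[60,-57,-204,0,0,0,0],[60,-57,-204,0,0,0,0],[60,-57,-204,0,0,0,0],[60,-57,-204,0,0,0,0],[60,-57,-204,0,0,0,0],[60,-57,-204,0,0,0,0],[60,-57,-204,0,0,0,0]]}}

```text
clock: 2.62
tool_pos: [0.4989, 0.0431, 0.3037]
tool_rot: [3.142, -0.0, -2.917]
ft_force: [-0.9, 0.3, 0.0]
width: 0.701
finger_force: 0.0
```

```bash
python3 - <<'E'
from rig import r
from h import *
import cv2
c=np.load('c.npy'); go(r,c,[-.172,.0093,.304]); print(inchest(r,c))
m=r.camera_model('wrist'); im=r.capture('wrist')
for x in(-.187,-.159,-.131):
    p=proj(m,world(c,knee(0,x)))[0]; print(p); cv2.drawMarker(im,tuple(int(v) for v in p),(0,255,0),0,8,1)
for q in((-.11,-.105,.12),(.11,-.105,.12),lid(np.radians(69),-.11,.21,0)):
    p=proj(m,world(c,q))[0]; print(p); cv2.drawMarker(im,tuple(int(v) for v in p),(255,0,255),0,8,1)
cv2.imwrite('pics/w1.png',im)
E
```

```text
delta [-0.5 -1.8 -0.3] [ 0.    -0.    -0.003] clock 2.62 width 0.701 F [-0.9  0.3  0. ] ff 0.0
[-0.1725  0.0111  0.3037]
[279.63146658 195.17104877]
[279.8415397  236.14607245]
[280.03609715 274.1319515 ]
[135.46420531 275.00719258]
[164.82681994 473.20763549]
[352.2402302  636.12113957]
```

View pics/w1.png

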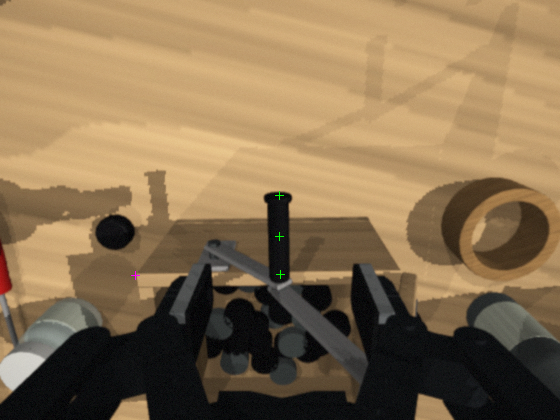

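The grip runs straight along the image column at (279,195) to (280,278), matching the predicted crosses to within 2 px. I'll descend over it with the fingers open, then narrow them without squeezing.

{"name": "carry_out", "arguments": {"deltas": [[50,0,-2,40,0,0,0],[40,0,-2,70,0,0,0],[34,0,-2,98,0,0,0],[30,0,-2,98,0,0,0],[26,0,-2,98,0,0,0],[24,0,-2,98,0,0,0],[24,0,-2,98,0,0,0],[24,0,-2,98,0,0,0]]}}

```text
clock: 3.33
tool_pos: [0.499, 0.0434, 0.2075]
tool_rot: [-3.141, 0.003, -2.913]
ft_force: [-0.4, 1.0, -0.1]
width: 0.281
finger_force: 0.0
```

```bash
python3 - <<'E'
from rig import r
from h import *
import cv2
c=np.load('c.npy'); go(r,c,[-.172,.0093,.206]); print(inchest(r,c))
cv2.imwrite('pics/w2.png',r.capture('wrist'))
E
```

```text
delta [-0.3 -2.   1.5] [-0.001  0.003  0.001] clock 3.33 width 0.281 F [-0.4  1.  -0.1] ff 0.0
[-0.1723  0.0113  0.2075]
```

View pics/w2.png

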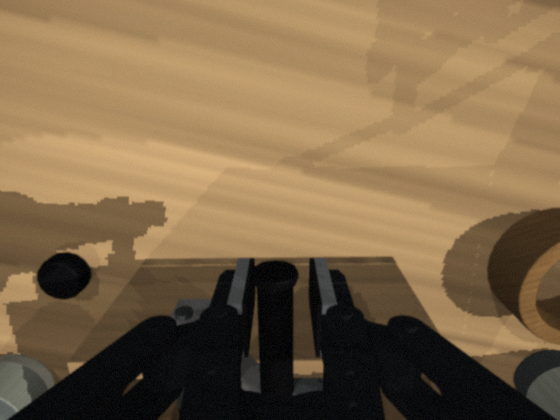

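The grip (col 277, row 275) sits between the pads, slightly towards the -y pad. I'll narrow the cage and sweep the arc slowly with the +y finger.

{"name": "carry_out", "arguments": {"deltas": [[20,0,-2,0,0,0,0],[19,0,-3,0,0,0,0],[19,0,-4,0,0,0,0],[19,0,-6,-2,0,0,0],[19,0,-8,-3.5,0,0,0],[19,0,-10,-5,0,0,0],[19,0,-12,-6.5,0,0,0],[19,0,-14,-8,0,0,0],[19,0,-16,-9.5,0,0,0],[19,0,-18,-10.5,0,0,0]]}}

```text
clock: 4.22
tool_pos: [0.503, 0.0266, 0.2172]
tool_rot: [3.14, 0.002, -2.914]
ft_force: [-0.8, 18.2, 12.1]
width: 0.225
finger_force: 11.0
```

```bash
python3 - <<'E'
from rig import r
from h import *
import cv2
c=np.load('c.npy'); go(r,c,[-.172,knee(.45)[1],knee(.45)[2]+.05]); print(inchest(r,c))
cv2.imwrite('pics/w3.png',r.capture('wrist'))
E
```

```text
delta [ -0.3 -14.5  -6.9] [ 0.002  0.002 -0.   ] clock 4.22 width 0.225 F [-0.8 18.2 12.1] ff 10.988051444292068
[-0.1722 -0.006   0.2172]
```

View pics/w3.png

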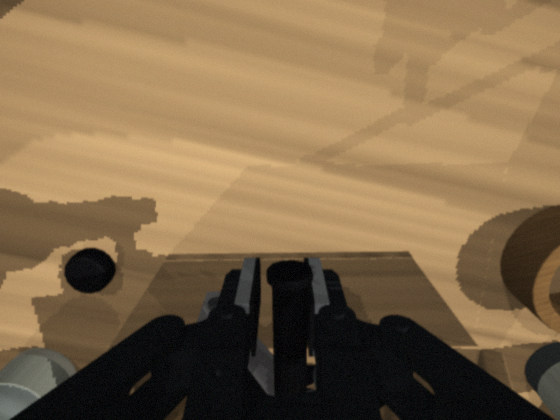

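The grip now bears on the +y pad (right gap closed, at (292,270)) and is moving. I'll continue the arc.

{"name": "carry_out", "arguments": {"deltas": [[19,0,-2,-1.5,0,0,0],[19,0,-4,-3,0,0,0],[19,0,-6,-4,0,0,0],[19,0,-8,-5,0,0,0],[19,0,-10,-6,0,0,0],[19,0,-12,-7,0,0,0],[19,0,-14,-8,0,0,0],[19,0,-16,-9,0,0,0],[19,0,-18,-9.5,0,0,0],[19,0,-18,-9.5,0,0,0]]}}

```text
clock: 5.1
tool_pos: [0.5072, 0.0093, 0.2272]
tool_rot: [3.14, 0.003, -2.914]
ft_force: [0.3, 16.5, 14.2]
width: 0.226
finger_force: 10.0
```

```bash
python3 - <<'E'
from rig import r
from h import *
import cv2
c=np.load('c.npy'); go(r,c,[-.172,knee(.45)[1],knee(.45)[2]+.05]); print(inchest(r,c))
t=r.capture('top')[95:265,185:310];s=r.capture('side')[115:265,220:345]
f=lambda a:cv2.resize(a,None,fx=3.2,fy=3.2,interpolation=cv2.INTER_CUBIC)
o=np.zeros((544,800,3),np.uint8);a=f(t);b=f(s);o[:a.shape[0],:400]=a;o[:b.shape[0],400:]=b
cv2.imwrite('pics/zoom1.png',cv2.convertScaleAbs(o,alpha=1.6))
E
```

```text
delta [-0.1  3.3  3.2] [ 0.002  0.003 -0.   ] clock 5.1 width 0.226 F [ 0.3 16.5 14.2] ff 10.006491467356682
[-0.1721 -0.0238  0.2272]
```

View pics/zoom1.png

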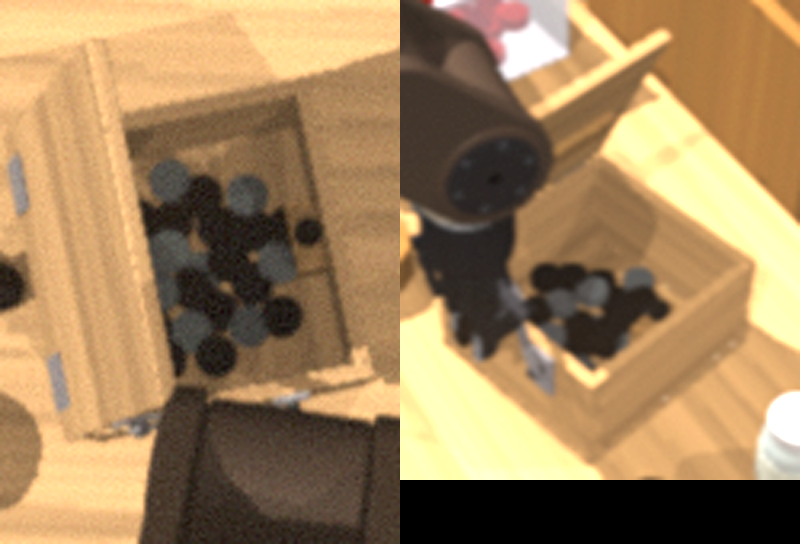

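The knee is clearly past centre: its link has moved towards -y and the lid's edge has drawn slightly in, from about x=160 to x=172 in the zoom. I'll back off gently and rise.

{"name": "carry_out", "arguments": {"deltas": [[21,0,1.5,0,0,0,0],[24,0,2.5,0,0,0,0],[30,0,2.5,0,0,0,0],[36,0,2.5,-8,0,0,0],[36,0,2.5,-30,0,0,0],[36,0,2.5,-70,0,0,0],[20,0,2.5,-110,0,0,0],[0,0,2.5,-150,0,0,0],[0,0,2.5,-190,0,0,0],[0,0,2.5,-215,0,0,0]]}}

```text
clock: 6.03
tool_pos: [0.5058, 0.0103, 0.4455]
tool_rot: [-3.14, 0.004, -2.914]
ft_force: [-0.6, 0.4, 0.4]
width: 0.002
finger_force: 0.0
```

```bash
python3 - <<'E'
from rig import r
from h import *
import cv2
c=np.load('c.npy'); go(r,c,[0,.09,.44]); print(inchest(r,c))
t=r.capture('top')[95:265,185:310];s=r.capture('side')[115:265,220:345]
f=lambda a:cv2.resize(a,None,fx=3.2,fy=3.2,interpolation=cv2.INTER_CUBIC)
o=np.zeros((544,800,3),np.uint8);a=f(t);b=f(s);o[:a.shape[0],:400]=a;o[:b.shape[0],400:]=b
cv2.imwrite('pics/zoom2.png',cv2.convertScaleAbs(o,alpha=1.6))
E
```

```text
delta [-173.2  112.4    6. ] [-0.001  0.004  0.   ] clock 6.03 width 0.002 F [-0.6  0.4  0.4] ff 0.0
[-0.1732 -0.0225  0.4455]
```

View pics/zoom2.png

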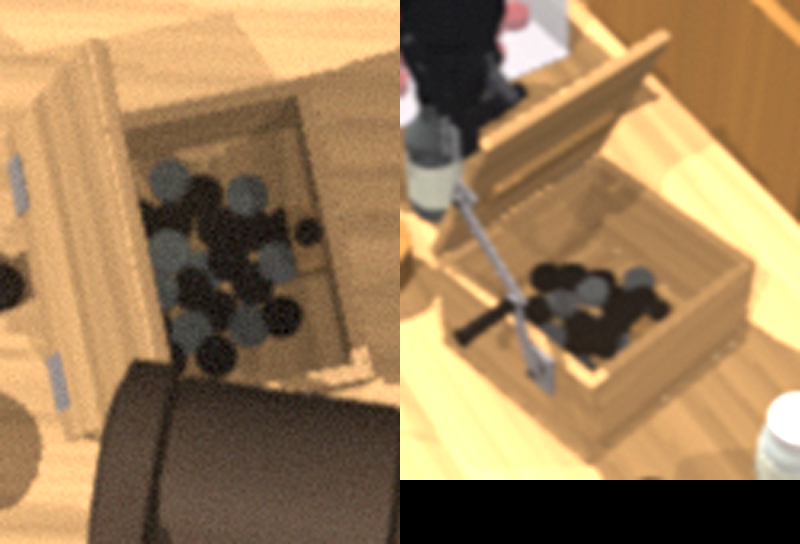

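The knee at (515,300) is now bent past the line between the pins, and the lid is still up. Next I'll move behind the lid.

{"name": "carry_out", "arguments": {"deltas": [[0,-30,40,0,0,0,0],[0,-60,75,0,0,0,0],[0,-95,110,0,0,0,0],[0,-130,112,0,0,0,0],[0,-165,112,0,0,0,0],[0,-173,112,0,0,0,0],[0,-173,112,25,0,0,0],[0,-173,112,50,0,0,0],[0,-173,112,70,0,0,0],[0,-173,112,70,0,0,0]]}}

```text
clock: 6.97
tool_pos: [0.6485, 0.1584, 0.3656]
tool_rot: [3.141, -0.009, -2.914]
ft_force: [-0.3, 0.6, -0.5]
width: -0.004
finger_force: 0.0
```

```bash
python3 - <<'E'
from rig import r
from h import *
c=np.load('c.npy'); go(r,c,[0,.08,.375]); print(inchest(r,c))
E
```

```text
delta [-0.7 -9.5 -9.4] [ 0.001 -0.009  0.   ] clock 6.97 width -0.004 F [-0.3  0.6 -0.5] ff 0.0
[-0.0008  0.0896  0.3656]
```

{"name": "carry_out", "arguments": {"deltas": [[0,0,-8,0,0,0,0],[0,0,-16,0,0,0,0],[0,0,-22,0,0,0,0],[0,0,-25,0,0,0,0],[0,0,-28,0,0,0,0],[0,0,-31,0,0,0,0],[0,0,-34,0,0,0,0],[0,0,-37,0,0,0,0],[0,0,-40,0,0,0,0]]}}

```text
clock: 7.72
tool_pos: [0.6584, 0.1198, 0.3709]
tool_rot: [3.141, 0.0, -2.913]
ft_force: [-2.0, 12.4, -1.8]
width: 0.0
finger_force: 5.9
```

```bash
python3 - <<'E'
from rig import r
from h import *
c=np.load('c.npy'); go(r,c,[0,.08,.375]); y0=inchest(r,c);print(y0)
for a in range(66,-1,-6):
    p=lid(np.radians(a),0,.192,.012); print(a,p[1]+.0145,p[2]+.0726, 'rel ty,tz',np.round([(p[1]+.0145-y0[1])*1e3,-(p[2]+.0726-y0[2])*1e3],1))
E
```

```text
delta [ 0.2 30.3 -4. ] [0.001 0.    0.001] clock 7.72 width 0.0 F [-2.  12.4 -1.8] ff 5.874826200306416
[2.000e-04 4.980e-02 3.709e-01]
66 0.052369110021157565 0.372881567584289 rel ty,tz [ 2.6 -2. ]
60 0.03389230484541323 0.36487687752661224 rel ty,tz [-15.9   6. ]
54 0.016353435492344515 0.35498468594749955 rel ty,tz [-33.4  15.9]
48 -5.533851517204938e-05 0.343313373767966 rel ty,tz [-49.9  27.6]
42 -0.015154239215353414 0.3299908143266295 rel ty,tz [-65.   40.9]
36 -0.028777839892480242 0.3151629723726542 rel ty,tz [-78.6  55.7]
30 -0.04077687752661225 0.2989923048454132 rel ty,tz [-90.6  71.9]
24 -0.051019888150469775 0.28165598096226485 rel ty,tz [-100.8   89.2]
18 -0.05939464719617012 0.2633439411155317 rel ty,tz [-109.2  107.6]
12 -0.06580939905107759 0.24425681584581546 rel ty,tz [-115.6  126.6]
6 -0.07019386235149663 0.22460372769180875 rel ty,tz [-120.   146.3]
0 -0.07250000000000001 0.2046 rel ty,tz [-122.3  166.3]
```

{"name": "carry_out", "arguments": {"deltas": [[0,0,-4,1,0,0,0],[0,0,-8,2.5,0,0,0],[0,0,-12,4,0,0,0],[0,0,-16,6,0,0,0],[0,0,-20,8,0,0,0],[0,0,-24,10,0,0,0],[0,0,-28,12.5,0,0,0],[0,0,-32,15,0,0,0]]}}

```text
clock: 8.38
tool_pos: [0.6656, 0.09, 0.3565]
tool_rot: [3.139, 0.001, -2.912]
ft_force: [-1.4, 9.5, 5.8]
width: 0.002
finger_force: 5.3
```

```bash
python3 - <<'E'
from rig import r
from h import *
c=np.load('c.npy'); go(r,c,[0,.08,.375]); y0=inchest(r,c);print(y0)
for a in (54,48,42,36): 
    p=lid(np.radians(a),0,.192,.012); print(a,np.round([(p[1]+.0145-y0[1])*1e3,-(p[2]+.0726-y0[2])*1e3],1))
E
```

```text
delta [  0.3  61.  -18.3] [0.003 0.001 0.001] clock 8.38 width 0.002 F [-1.4  9.5  5.8] ff 5.276421792805195
[0.0005 0.0191 0.3565]
54 [-2.7  1.5]
48 [-19.2  13.2]
42 [-34.3  26.5]
36 [-47.9  41.3]
```

Steady at about 11 N. I'll continue.

{"name": "carry_out", "arguments": {"deltas": [[0,0,-4,3,0,0,0],[0,0,-8,5,0,0,0],[0,0,-12,8,0,0,0],[0,0,-16,11,0,0,0],[0,0,-20,14,0,0,0],[0,0,-24,17,0,0,0],[0,0,-28,20.5,0,0,0],[0,0,-32,24,0,0,0],[0,0,-36,28,0,0,0],[0,0,-39,31,0,0,0]]}}

```text
clock: 9.22
tool_pos: [0.6749, 0.0513, 0.326]
tool_rot: [3.141, 0.003, -2.913]
ft_force: [0.3, 6.7, 6.6]
width: -0.002
finger_force: 4.8
```

```bash
python3 - <<'E'
from rig import r
from h import *
c=np.load('c.npy'); go(r,c,[0,.08,.375]); y0=inchest(r,c);print(y0)
for a in (42,36,30,24,18): 
    p=lid(np.radians(a),0,.192,.012); print(a,np.round([(p[1]+.0145-y0[1])*1e3,-(p[2]+.0726-y0[2])*1e3],1))
E
```

```text
delta [  0.6 100.8 -48.9] [0.001 0.003 0.001] clock 9.22 width -0.002 F [0.3 6.7 6.6] ff 4.765200169058517
[ 0.0008 -0.0207  0.326 ]
42 [ 5.5 -4. ]
36 [-8.1 10.8]
30 [-20.1  27. ]
24 [-30.3  44.3]
18 [-38.7  62.7]
```

{"name": "carry_out", "arguments": {"deltas": [[0,0,-3,4,0,0,0],[0,0,-6.5,8.5,0,0,0],[0,0,-10,13,0,0,0],[0,0,-13,17.5,0,0,0],[0,0,-16,22,0,0,0],[0,0,-19,26.5,0,0,0],[0,0,-22,31,0,0,0],[0,0,-25,35.5,0,0,0],[0,0,-28,40,0,0,0],[0,0,-30,44,0,0,0]]}}

```text
clock: 10.05
tool_pos: [0.6823, 0.0208, 0.2827]
tool_rot: [-3.14, 0.004, -2.913]
ft_force: [1.5, -3.0, 11.2]
width: -0.002
finger_force: 4.6
```

```bash
python3 - <<'E'
from rig import r
from h import *
c=np.load('c.npy'); go(r,c,[0,.08,.375]); y0=inchest(r,c);print(y0)
for a in (24,18,12,9,6,3): 
    p=lid(np.radians(a),0,.192,.012); print(a,np.round([(p[1]+.0145-y0[1])*1e3,-(p[2]+.0726-y0[2])*1e3],1))
E
```

```text
delta [  0.6 131.9 -92.5] [-0.002  0.004  0.   ] clock 10.05 width -0.002 F [ 1.5 -3.  11.2] ff 4.611328931059688
[ 0.0011 -0.0521  0.2827]
24 [1.1 1. ]
18 [-7.3 19.4]
12 [-13.7  38.4]
9 [-16.2  48.2]
6 [-18.1  58.1]
3 [-19.5  68.1]
```

{"name": "carry_out", "arguments": {"deltas": [[0,0,-2,5,0,0,0],[0,0,-4,10,0,0,0],[0,0,-6,15,0,0,0],[0,0,-8,20,0,0,0],[0,0,-9.5,25,0,0,0],[0,0,-11,30,0,0,0],[0,0,-12.5,35,0,0,0],[0,0,-14,40,0,0,0],[0,0,-15,44,0,0,0],[0,0,-16,47,0,0,0]]}}

```text
clock: 10.88
tool_pos: [0.686, 0.0049, 0.2354]
tool_rot: [-3.139, 0.004, -2.913]
ft_force: [2.2, -2.7, 10.0]
width: 0.002
finger_force: 4.3
```

{"name": "carry_out", "arguments": {"deltas": [[0,0,-0.5,1.5,0,0,0],[0,0,-1,3,0,0,0],[0,0,-1.3,4.5,0,0,0]]}}

```text
clock: 11.13
tool_pos: [0.6862, 0.0039, 0.231]
tool_rot: [-3.14, 0.004, -2.913]
ft_force: [2.2, -3.6, 8.5]
width: 0.002
finger_force: 4.3
```

```bash
python3 - <<'E'
from rig import r
from h import *
c=np.load('c.npy'); go(r,c,[0,.08,.375]); y0=inchest(r,c);print(y0)
for a in (9,6,4,3,0): 
    p=lid(np.radians(a),0,.192,.012); print(a,np.round([(p[1]+.0145-y0[1])*1e3,-(p[2]+.0726-y0[2])*1e3],1))
E
```

```text
delta [   0.5  149.2 -144.2] [-0.002  0.004  0.001] clock 11.13 width 0.002 F [ 2.2 -3.6  8.5] ff 4.27743915352039
[ 0.0012 -0.0694  0.231 ]
9 [ 1.1 -3.5]
6 [-0.8  6.4]
4 [-1.8 13. ]
3 [-2.2 16.4]
0 [-3.1 26.4]
```

{"name": "carry_out", "arguments": {"deltas": [[0,0,-0.3,1.5,0,0,0],[0,0,-0.6,3,0,0,0],[0,0,-0.8,4.5,0,0,0],[0,0,-1,6,0,0,0],[0,0,-1.2,7,0,0,0],[0,0,-1.4,8,0,0,0]]}}

```text
clock: 11.63
tool_pos: [0.6866, 0.0024, 0.2231]
tool_rot: [-3.14, 0.004, -2.913]
ft_force: [1.5, -3.2, 9.0]
width: 0.004
finger_force: 4.2
```

{"name": "carry_out", "arguments": {"deltas": [[0,0,0,0.5,0,0,0],[0,0,0,1,0,0,0],[0,0,0,1.5,0,0,0]]}}

```text
clock: 11.88
tool_pos: [0.6866, 0.0023, 0.2216]
tool_rot: [-3.139, 0.004, -2.913]
ft_force: [2.5, -5.3, 8.4]
width: 0.005
finger_force: 4.3
```

{"name": "carry_out", "arguments": {"deltas": [[0,0,0,0.5,0,0,0],[0,0,0,1,0,0,0],[0,0,0,1.5,0,0,0]]}}

```text
clock: 12.13
tool_pos: [0.6867, 0.0022, 0.2202]
tool_rot: [-3.139, 0.004, -2.913]
ft_force: [1.6, -5.8, 9.7]
width: -0.001
finger_force: 4.3
```

{"name": "carry_out", "arguments": {"deltas": [[0,0,0,0.5,0,0,0],[0,0,0,1,0,0,0]]}}

```text
clock: 12.3
tool_pos: [0.6867, 0.002, 0.2192]
tool_rot: [-3.139, 0.004, -2.913]
ft_force: [1.1, -5.3, 8.7]
width: 0.002
finger_force: 4.1
```

{"name": "carry_out", "arguments": {"deltas": [[0,0,0,0.5,0,0,0],[0,0,0,1,0,0,0]]}}

```text
clock: 12.47
tool_pos: [0.6867, 0.0021, 0.2182]
tool_rot: [-3.139, 0.004, -2.913]
ft_force: [1.4, -5.6, 9.1]
width: 0.001
finger_force: 4.3
```

{"name": "carry_out", "arguments": {"deltas": [[0,0,0,0.5,0,0,0],[0,0,0,1,0,0,0]]}}

```text
clock: 12.63
tool_pos: [0.6867, 0.0021, 0.2172]
tool_rot: [-3.139, 0.004, -2.913]
ft_force: [2.3, -5.3, 8.2]
width: 0.002
finger_force: 4.3
```

{"name": "carry_out", "arguments": {"deltas": [[0,0,0,0.5,0,0,0],[0,0,0,1,0,0,0]]}}

```text
clock: 12.8
tool_pos: [0.6867, 0.002, 0.2162]
tool_rot: [-3.139, 0.004, -2.913]
ft_force: [1.9, -6.2, 9.1]
width: -0.003
finger_force: 4.3
```

{"name": "carry_out", "arguments": {"deltas": [[0,0,0,0.5,0,0,0],[0,0,0,1,0,0,0]]}}

```text
clock: 12.97
tool_pos: [0.6867, 0.0021, 0.2152]
tool_rot: [-3.139, 0.004, -2.913]
ft_force: [1.3, -6.2, 9.1]
width: -0.002
finger_force: 4.3
```

{"name": "carry_out", "arguments": {"deltas": [[0,0,0,0.5,0,0,0],[0,0,0,1,0,0,0]]}}

```text
clock: 13.13
tool_pos: [0.6867, 0.002, 0.2142]
tool_rot: [-3.139, 0.004, -2.913]
ft_force: [2.5, -6.1, 9.1]
width: 0.003
finger_force: 4.3
```

{"name": "carry_out", "arguments": {"deltas": [[0,0,0,0.5,0,0,0],[0,0,0,1,0,0,0]]}}

```text
clock: 13.3
tool_pos: [0.6867, 0.002, 0.2131]
tool_rot: [-3.139, 0.004, -2.913]
ft_force: [2.4, -6.0, 9.2]
width: -0.004
finger_force: 4.3
```

{"name": "carry_out", "arguments": {"deltas": [[0,0,0,0.5,0,0,0],[0,0,0,1,0,0,0]]}}

```text
clock: 13.47
tool_pos: [0.6867, 0.002, 0.2122]
tool_rot: [-3.139, 0.004, -2.913]
ft_force: [1.6, -4.1, 8.3]
width: 0.001
finger_force: 4.3
```

{"name": "carry_out", "arguments": {"deltas": [[0,0,0,0.5,0,0,0],[0,0,0,1,0,0,0]]}}

```text
clock: 13.63
tool_pos: [0.6867, 0.002, 0.2112]
tool_rot: [-3.139, 0.004, -2.913]
ft_force: [1.9, -6.4, 8.7]
width: 0.003
finger_force: 4.3
```

{"name": "carry_out", "arguments": {"deltas": [[0,0,0,0.5,0,0,0],[0,0,0,1,0,0,0]]}}

```text
clock: 13.8
tool_pos: [0.6867, 0.002, 0.2102]
tool_rot: [-3.139, 0.004, -2.913]
ft_force: [1.4, -6.3, 9.0]
width: 0.001
finger_force: 4.3
```

{"name": "carry_out", "arguments": {"deltas": [[0,0,0,0.5,0,0,0],[0,0,0,1,0,0,0]]}}

```text
clock: 13.97
tool_pos: [0.6867, 0.002, 0.2092]
tool_rot: [-3.139, 0.004, -2.913]
ft_force: [1.3, -6.2, 8.5]
width: -0.003
finger_force: 4.3
```

{"name": "carry_out", "arguments": {"deltas": [[0,0,0,0.5,0,0,0],[0,0,0,1,0,0,0]]}}

```text
clock: 14.13
tool_pos: [0.6867, 0.002, 0.2081]
tool_rot: [-3.139, 0.004, -2.913]
ft_force: [2.2, -7.1, 9.1]
width: -0.001
finger_force: 4.3
```

{"name": "carry_out", "arguments": {"deltas": [[0,0,0,0.4,0,0,0],[0,0,0,0.8,0,0,0]]}}

```text
clock: 14.3
tool_pos: [0.6867, 0.002, 0.2073]
tool_rot: [-3.139, 0.004, -2.913]
ft_force: [0.9, -6.5, 9.5]
width: 0.001
finger_force: 4.8
```

{"name": "carry_out", "arguments": {"deltas": [[0,0,0,0.3,0,0,0],[0,0,0,0.5,0,0,0]]}}

```text
clock: 14.47
tool_pos: [0.6867, 0.002, 0.2072]
tool_rot: [-3.139, 0.004, -2.913]
ft_force: [0.4, -5.5, 12.8]
width: 0.002
finger_force: 6.7
```

{"name": "carry_out", "arguments": {"deltas": [[0,0,0,0.2,0,0,0],[0,0,0,0.4,0,0,0]]}}

```text
clock: 14.63
tool_pos: [0.6867, 0.002, 0.2072]
tool_rot: [-3.139, 0.004, -2.913]
ft_force: [-1.0, -6.0, 15.9]
width: 0.003
finger_force: 8.0
```

A firm stop at z=0.2072, with the force rising to 17 N. I'll hold, then lift off slowly.

{"name": "carry_out", "arguments": {"deltas": [[0,0,0,0.2,0,0,0],[0,0,0,0.2,0,0,0],[0,0,0,0.2,0,0,0],[0,0,0,-0.5,0,0,0],[0,0,0,-1.5,0,0,0],[0,0,0,-4,0,0,0],[0,0,0,-15,0,0,0],[0,0,0,-45,0,0,0],[0,0,0,-80,0,0,0],[0,0,0,-110,0,0,0]]}}

```text
clock: 15.47
tool_pos: [0.6854, 0.0033, 0.317]
tool_rot: [3.141, -0.0, -2.913]
ft_force: [-1.0, -0.1, 0.2]
width: -0.006
finger_force: 0.0
```

```bash
python3 - <<'E'
from rig import r
import cv2,numpy as np
print(r.observe()['ft_force'],r.observe()['clock'])
t=r.capture('top')[85:265,120:320];s=r.capture('side')[115:315,200:390]
f=lambda a:cv2.resize(a,None,fx=2,fy=2,interpolation=cv2.INTER_CUBIC)
o=np.zeros((400,790,3),np.uint8);a=f(t);b=f(s);o[:a.shape[0],:400]=a;o[:b.shape[0],400:400+b.shape[1]]=b
cv2.imwrite('pics/end.png',cv2.convertScaleAbs(o,alpha=1.6))
E
```

```text
[-0.98477796 -0.10868129  0.17311949] 15.4667
```

View pics/end.png

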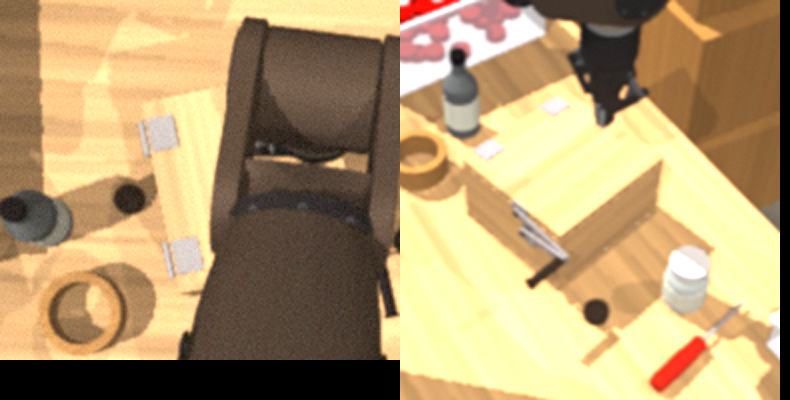

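The side view shows the lid shut flat on the chest with the stay folded, and the jar, caps, tape, flask and driver undisturbed. The robot is clear, so I'm handing the job in.

```bash
python3 -c "
from rig import r
print(r.sign_off())"
```

```text
the job is handed in; nothing more can be done
None
```

I unlocked the stay, pushed the lid down to a firm stop that I take to be the buffer (lid force about 17 N on the last reading), backed the robot clear and handed the job in; the hand-in returned no verdict.

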